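Tighten the drip tray's loose fixing screw

ROBOT

A 6-joint arm with a two-finger parallel gripper is mounted at the origin on the work surface. World frame = base frame: x ahead of the robot, y to its left, z up, the work surface at z = 0. Lengths are in m, angles in rad, forces in N, time in s.
With the tool pointing down it reaches from about 0.275 to 0.825 m from the base axis. Payload 4.9 kg.
Tool frame: the origin (TCP) lies midway between the tips of the shut fingers; the grasp point (between the pads) lies 19 mm behind it (grip_point_offset is the distance from the TCP to the grasp point, in m); z points along the fingers, x is the direction in which the jaws open and shut, and the axes are right-handed (so a half turn about z gives the same grasp; the last joint's range is limited). The gripper opens to 85 mm and grips with 20 to 120 N. Pads are 22 mm wide; open, the fingers measure 114 mm over their backs; the gripper's body (76 mm by 85 mm) begins 54 mm behind the grasp point. The pads swing forward as they close: fully open they stand 13 mm farther back than shut.
Start: joints at [-1.477, 0.326, -0.193, 1.052, 0, 1.437], TCP at [0.124, -0.536, 0.231] pointing down, gripper open.
Joint ranges: [-2.65, 2.65], [-0.97, 1.79], [-1.3, 1.35], [-1.93, 2.1], [-1.47, 1.37], [-3.14, 3.14]. Speed limits (rad/s): [2.57, 2.57, 3.14, 3.14, 3.14, 3.14].

INTERFACE

Orientations are given as a rotation vector (axis times angle).
In Python, from cell import * gives the robot as it stands. Calls block until the motion is done:
- movep(position, orientation): joint-space move of the TCP to a pose.
- move_l(position, velocity=0.15, rot=None, until_force=None): straight line of the TCP; rot=None keeps the orientation; velocity is the mean speed in m/s. With until_force (N) it stops when the force on the tool has changed by that much, and returns True; else False.
- set_joints(angles): joint-space move.
- let_go() and grab(newtons=None): open the fingers fully, or close them until they stop; newtons is the grip in N (None keeps the last).
- sleep(seconds).
- ik(position, orientation): joint angles nearest the present ones, or None.
- get_state(): the state.
- grab_frame(name): name is "side" or "top"; returns a dict with "img" (480x640x3 uint8, red, green, blue), "fx", "fy", "cx", "cy" (pixels), "k1" (the pictures are not rectified: a ray, as slopes to the right and down, at radius r is drawn at 1 + k1 r^2 times it, then the intrinsics apply), "cam_to_world" (4x4, takes a point from camera to world coordinates). Camera axes: x right, y down, z forward; pixel columns grow to the right and rows downward; lengths in m; the calibration is good to about 2 mm. A picture is of the moment at which its call begins. There is no depth.
A pose or a line that the arm cannot do raises MotionError and nothing moves.
- sign_off(): hands the job in, once; it reports no verdict.
Trained networks look in the newest picture that a camera, given by its name, has taken for a name from the list of things; names that differ only in an ending like _2 or _b are one class to them, and where a whole thing is asked for, a point or a joint stands for the part that bears it (a point fixed in the world has none). Each returns a list of dicts, best first, with "score" (0 to 1); they miss things now and then, are a little off and sometimes report something else, mostly with a low value. They report only what shows in the picture. A call takes as long as a camera call. They do not tell look-alikes from the thing itself.
- spot_in(camera, name): "centre" ([column, row] in pixels, amid what is visible of it).
- silhouettes(camera, name): "mask" (480x640 bool, what is visible of it) and "centre" ([column, row] in pixels, amid what is visible of it).
- tip_of(camera, name): "centre" ([column, row] in pixels: a listed point, or the origin of a listed thing).
The state is a dict: "clock": time; "q": joint angles; "joint_velocities": joint speeds; "tau": joint torques, N m; "position": TCP position; "eef_rot": TCP orientation; "contact_force": force on the tool from outside, world axes, zero at the start; "wrist_torque": the same for the moment, N m; "finger_gap": opening from 0.0 (shut) to 1.0 (fully open).
Only numpy, scipy, OpenCV 4.12 (cv2) and the standard library are available. Lean on these libraries where they do the work, as an engineer would, in place of code of your own. Each camera call takes 0.05 s, during which the arm holds its last target.

TASK

The brass fixing screw of the drip tray has worked loose. Take the orange screwdriver from its wooden stand, push its blade gently right to the bottom of the screw's slot and, keeping it pressed in there, turn clockwise until the screw is fully home and comes up snug against its stop, without forcing it. Then stand the screwdriver upright back in its stand and let go; leave the tumbler, the mug and the sugar jar where they are and do not touch the tray or screw with the gripper.

Things in the scene. Friction and masses are not known exactly. Their poses are not given: they have to be found in the camera images.
- tray: Black drip tray, fixed to the counter, 160 x 270 mm, 18 mm high; origin at the centre of its underside, y along its length. At its -y end is an aluminium lug 60 x 62 mm, top 18 mm above the counter, centred 166 mm from the origin. The tumbler stands on the tray's rubber deck, 12 mm above the counter.
- screw_slot (a point): Centre of the slot's mouth in the top of the brass head (26 mm across, 9 mm tall); turns and sinks with the screw; z up, x along the slot. Slot 5 mm deep, 19 mm long, ends closed by the rim; slippery sloping walls 7.5 mm apart at the mouth, 4 mm at the floor: a turning blade rides up and out unless pushed in. Head top 27 mm above the counter when home, 3.5 to 5 mm higher at the start.
- screw_turn (a joint): Turn of the screw, rad: 0 = fully home (hard stop), negative = still to be turned; grows as the screw turns clockwise seen from above. Starts at -2.0 to -1.4. The screw sinks 2.5 mm per rad turned. Thread friction about 0.06 N m, rising steeply at the stop; it stays where it is left.
- driver: Screwdriver, about 110 g, 112 mm long; origin at the middle of the blade's tip edge, z along the shaft towards the handle, x along the blade's width. Blade 16 mm wide, 3 mm thick, 10 mm long; round shank 8 mm. At the start it stands blade down in the stand, its handle's lower face resting on the stand's top, tip 6 mm above the counter.
- stand: Wooden stand fixed to the counter, 64 x 64 mm, 56 mm high, with an upright square 22 mm hole right through its middle for the blade and shank; origin at the centre of its underside, z up. The handle is too wide to enter the hole.
- tumbler: Drinking glass 72 mm across, 100 mm high, standing on the tray; origin at the centre of its underside. Leave alone.
- mug: White mug 76 mm across, 85 mm high, handle to its +y; origin at the centre of its underside. Leave alone.
- sugar_jar: Amber glass sugar jar with steel cap, 72 mm across, 90 mm high; origin at the centre of its underside. Leave alone.
- lug (a point): Point fixed on the lug's top face, 18 mm above the counter, on the axis of the upright brass screw (170 mm from the tray's origin, towards its -y). A push of about 8 to 12 N on the screwdriver suits; pressing it into the slot's floor 1 mm too far gives some 20 N. Snug at the stop is about 0.08 to 0.15 N m; the screw cracks when pressing and twisting load it with 40 N in all.
- driver_handle (a point): Middle of the screwdriver's orange square handle, on its axis, 81 mm from the blade's tip. Handle 26 x 26 mm (27 mm at its black end bands), 62 mm long, faces parallel to the blade's width and thickness; same axes as the screwdriver.
Mind the look-alikes: they are no part of the job. Several things look just like the stand: the one meant starts farthest from the robot's base.

How it is judged:
By the outcome, as a careful person would: the job done as asked, in the order asked, and still so for the second after the job is handed in, with the robot touching nothing.
It also fails if it takes over 72 s, if anything falls off the work surface, if the arm or the gripper's body presses on something with over 40 N, if the wrist force passes 120 N, or if a joint passes its speed limit or range.

## Working session

There is one attempt and no reset: what is moved stays moved. The work goes in short steps, each a Python script; the robot and the scene stay as the last script left them, time stands still between calls to the robot, and variables do not carry over. Pictures are saved under pics/ and viewed, and the job is handed in when it is done.

```bash
ls; mkdir -p pics; python3 - <<'E'
from cell import *
import cv2
for n in ("side","top"):
    f=grab_frame(n); cv2.imwrite(f"pics/{n}0.png",f["img"][:,:,::-1])
    print(n,f["fx"],f["fy"],f["cx"],f["cy"],f["k1"]);print(f["cam_to_world"])
print(get_state())
E
```

```text
pics
side 437.630015974759 437.630015974759 321.30191563623055 244.20271324997032 -0.1101385534179006
[[ 0.96539846 -0.12778785  0.22732375  0.35102632]
 [-0.26010048 -0.53469018  0.80402373 -0.70528835]
 [ 0.01880332 -0.83533028 -0.54942675  0.53340445]
 [ 0.          0.          0.          1.        ]]
top 454.911610807365 454.911610807365 312.16239831598773 244.95352880682447 -0.0646583042661615
[[ 0.01958408 -0.99578585  0.0895936   0.458825  ]
 [-0.99970172 -0.02081111 -0.01278178 -0.03153349]
 [ 0.01459246 -0.08931656 -0.99589639  1.08241446]
 [ 0.          0.          0.          1.        ]]
{'clock': 0.1, 'q': array([-1.47721176e+00,  3.26871412e-01, -1.93457252e-01,  1.05200672e+00,
       -2.32396576e-05,  1.43659049e+00]), 'joint_velocities': array([-0.0003872 , -0.00075607,  0.00345285, -0.00172254, -0.00103614,
        0.0006009 ]), 'tau': array([ 9.57441553e-04, -4.44237685e+01,  2.63038248e+01,  7.90624239e-03,
       -1.08272689e-04, -1.06996131e-05]), 'position': array([ 0.12415707, -0.53527969,  0.23058935]), 'eef_rot': array([-2.45865664e+00,  1.95390278e+00,  1.70012916e-03]), 'contact_force': array([-0.25945077, -0.40173485,  0.06607994]), 'wrist_torque': array([-6.43847722e-05, -1.08158130e-02,  1.24621376e-02]), 'finger_gap': 1.0008766396452935}
```

View pics/side0.png

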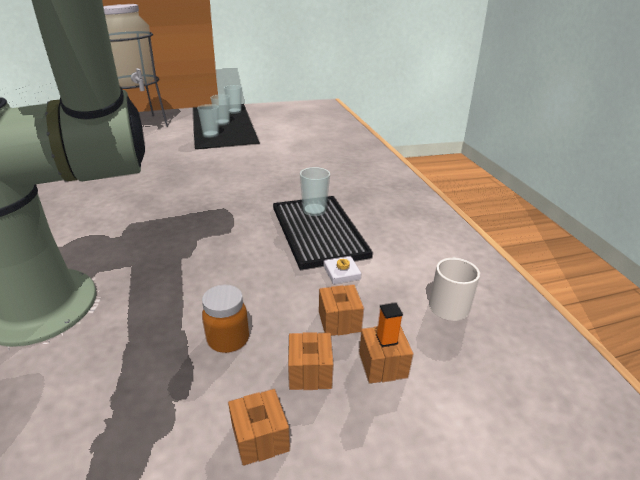

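View pics/top0.png

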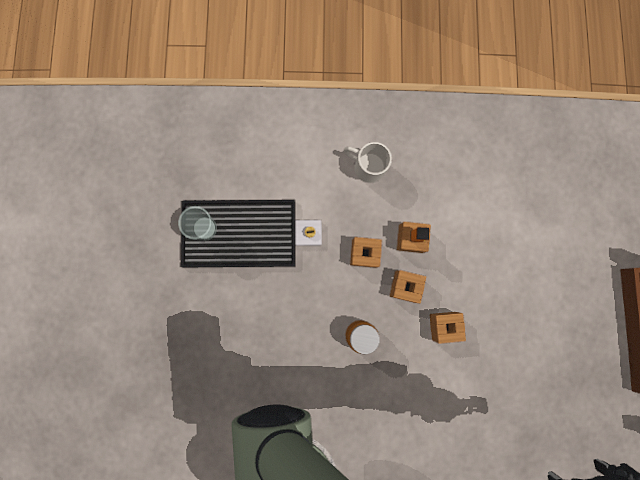

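```bash
cat > h.py <<'E'
import numpy as np, cv2
from cell import *
def ray(f,px):
    K=np.array([[f["fx"],0,f["cx"]],[0,f["fy"],f["cy"]],[0,0,1.]])
    u=cv2.undistortPoints(np.array([[px]],float),K,np.array([f["k1"],0,0,0.]))[0,0]
    T=np.array(f["cam_to_world"]); return T[:3,3],T[:3,:3]@np.array([u[0],u[1],1])
def onz(f,px,z):
    o,d=ray(f,px); return o+d*(z-o[2])/d[2]
def proj(f,P):
    T=np.linalg.inv(np.array(f["cam_to_world"])); c=T[:3,:3]@np.asarray(P,float)+T[:3,3]
    a=c[:2]/c[2]; a=a*(1+f["k1"]*(a@a)); return np.array([f["fx"]*a[0]+f["cx"],f["fy"]*a[1]+f["cy"]])
def tri(rs):
    A=np.zeros((3,3));b=np.zeros(3)
    for o,d in rs:
        d=d/np.linalg.norm(d);M=np.eye(3)-np.outer(d,d);A+=M;b+=M@o
    p=np.linalg.solve(A,b)
    return p,[np.linalg.norm(np.cross(p-o,d/np.linalg.norm(d))) for o,d in rs]
def crop(f,c,w,h,s,name):
    x,y=int(c[0]-w/2),int(c[1]-h/2)
    im=f["img"][max(y,0):y+h,max(x,0):x+w,::-1]
    cv2.imwrite(name,cv2.resize(im,None,fx=s,fy=s,interpolation=cv2.INTER_CUBIC)); return x,y
E
python3 - <<'E'
from h import *
F={n:grab_frame(n) for n in("side","top")}
import pickle; pickle.dump(F,open("F0.pkl","wb"))
for nm in("screw_slot","lug","driver_handle","driver","tray","stand"):
    r={}
    for n in F:
        L=tip_of(n,nm)
        print(nm,n,[(np.round(l["centre"],1),round(l["score"],2)) for l in L[:4]])
        if L: r[n]=ray(F[n],L[0]["centre"])
    if len(r)==2:
        p,e=tri(list(r.values()));print("  ",p.round(4),np.round(e,4))
crop(F["top"],(310,232),40,30,20,"pics/c1.png");crop(F["side"],(343,266),40,30,20,"pics/c2.png")
crop(F["top"],(415,236),60,45,13,"pics/c3.png");crop(F["side"],(388,330),80,100,6,"pics/c4.png")
E
```

```text
screw_slot side [(array([341.3, 259.2]), 0.46)]
screw_slot top [(array([311.2, 233.9]), 0.4)]
   [ 0.579  -0.0424  0.039 ] [0.0008 0.0008]
lug side [(array([343.1, 267.8]), 0.6)]
lug top [(array([310.2, 234. ]), 0.7)]
   [ 0.5828 -0.0407  0.016 ] [0.0023 0.0023]
driver_handle side [(array([386.4, 326.7]), 0.6)]
driver_handle top [(array([416.7, 233.6]), 0.59)]
   [ 0.5776 -0.2771  0.0781] [0.0021 0.0021]
driver side []
driver top [(array([412.4, 238.8]), 0.78)]
tray side [(array([317.5, 230.1]), 0.58)]
tray top [(array([239.7, 232.8]), 0.77)]
   [0.5791 0.1284 0.0042] [0.0022 0.0022]
stand side [(array([340.1, 320.9]), 0.93), (array([310.7, 373.1]), 0.79), (array([259.8, 439. ]), 0.79), (array([378.5, 360.6]), 0.72)]
stand top [(array([446. , 324.9]), 0.94), (array([408. , 239.3]), 0.93), (array([363.7, 253.1]), 0.91), (array([400.9, 287.7]), 0.64)]
   [ 0.4319 -0.3294  0.1735] [0.0487 0.0487]
```

View pics/c1.png

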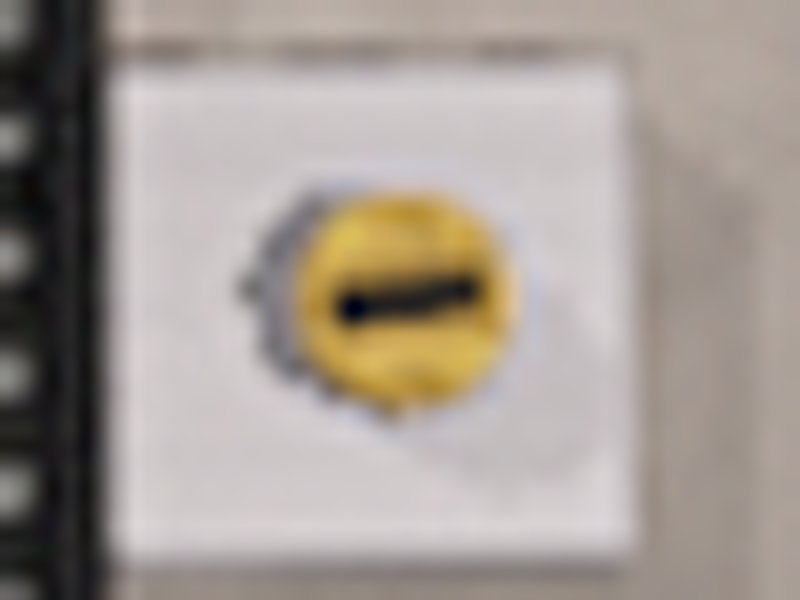

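View pics/c2.png

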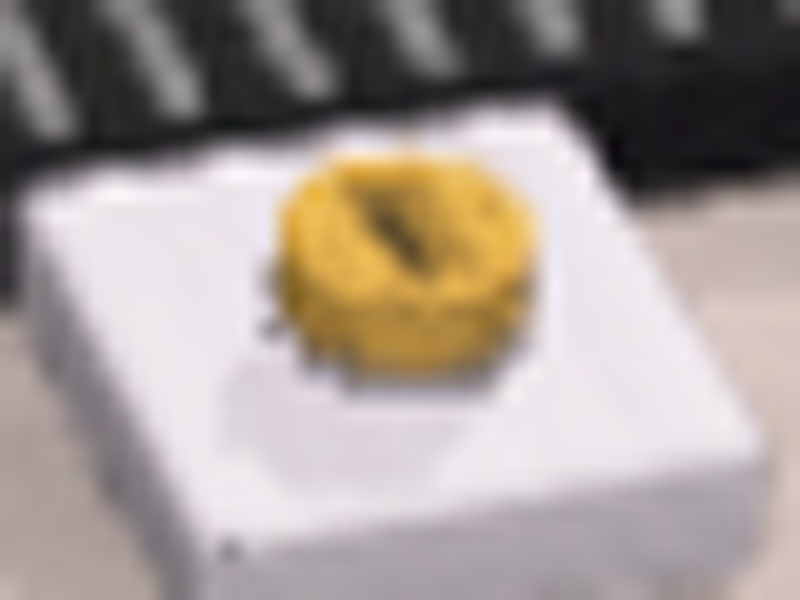

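View pics/c3.png

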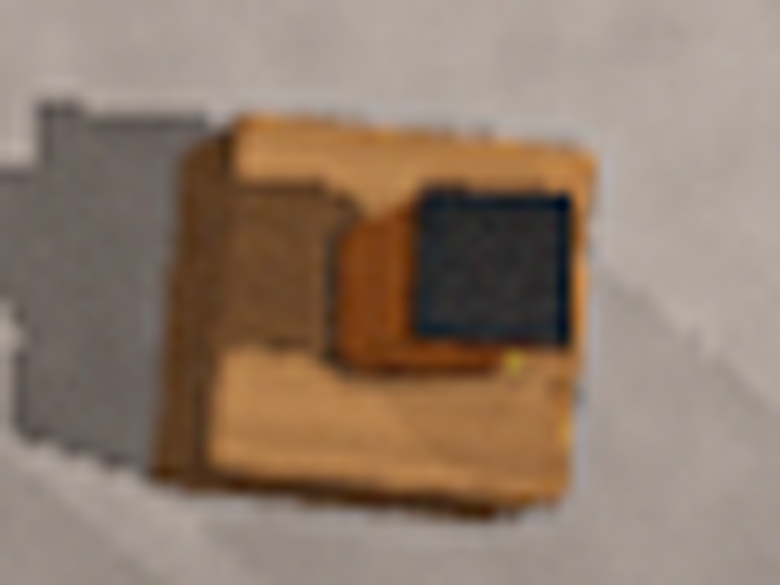

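View pics/c4.png

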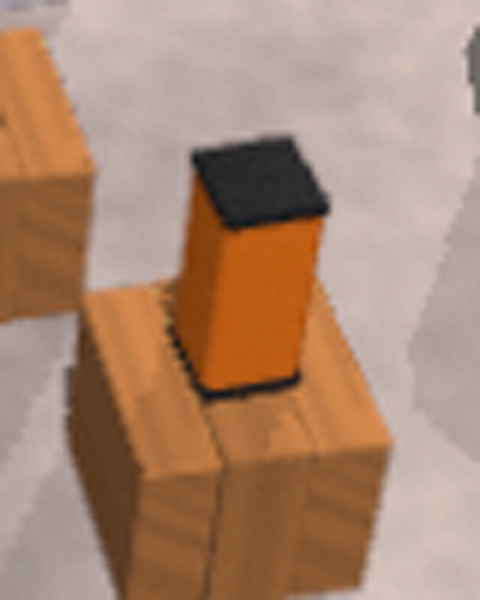

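```bash
python3 - <<'E'
from h import *
import pickle
F=pickle.load(open("F0.pkl","rb"))
def m(X,x0,y0,s): return ((X[0]+.5)/s-.5+x0,(X[1]+.5)/s-.5+y0)
T,S=F["top"],F["side"]
h=[m(p,290,217,20) for p in[(405,302),(348,305),(470,290)]]
hs=m((410,230),323,251,20)
for z in(.030,.0315,.032):print(onz(T,h[0],z)[:2].round(4),onz(S,hs,z)[:2].round(4))
p,e=tri([ray(T,h[0]),ray(S,hs)]);print("screw",p.round(4),e)
a,b=[onz(T,q,.031) for q in h[1:]];d=b-a;print("slot yaw",np.degrees(np.arctan2(d[1],d[0])),np.linalg.norm(d))
# lug corners c1
for q in [(110,65),(628,65),(632,555),(110,555)]:print("lug",onz(T,m(q,290,217,20),.018)[:2].round(4))
c=[onz(T,m(q,385,214,13),.118) for q in [(415,190),(573,193),(572,345),(416,338)]]
print("handle top",np.mean(c,0).round(4));
for i in range(4):
  d=c[(i+1)%4]-c[i];print(np.degrees(np.arctan2(d[1],d[0])).round(1),np.linalg.norm(d).round(4))
c=[onz(S,m(q,348,280,6),.118) for q in [(193,157),(292,138),(328,213),(233,229)]]
print("handle top side",np.mean(c,0).round(4));
for i in range(4):
  d=c[(i+1)%4]-c[i];print(np.degrees(np.arctan2(d[1],d[0])).round(1),np.linalg.norm(d).round(4))
c=[onz(T,m(q,385,214,13),.056) for q in [(237,113),(595,152),(565,500),(208,465)]]
print("stand top",np.mean(c,0).round(4));
for i in range(4):
  d=c[(i+1)%4]-c[i];print(np.degrees(np.arctan2(d[1],d[0])).round(1),np.linalg.norm(d).round(4))
c=[onz(S,m(q,348,280,6),.056) for q in [(85,292),(145,475),(390,440)]]
print("stand side",((c[0]+c[2])/2).round(4))
print(ik([.57,-.27,.15],[np.pi,0,0]))
E
```

```text
[ 0.5845 -0.0389] [ 0.5844 -0.0405]
[ 0.5844 -0.0389] [ 0.5837 -0.0424]
[ 0.5843 -0.0389] [ 0.5835 -0.0431]
screw [ 0.5848 -0.0389  0.0288] [np.float64(0.00012901981467998856), np.float64(0.00012901981468010356)]
slot yaw -81.72332596551018 0.014305671370648428
lug [ 0.6134 -0.0036]
lug [ 0.6147 -0.0647]
lug [ 0.5566 -0.0662]
lug [ 0.5553 -0.0049]
handle top [ 0.5741 -0.2807  0.118 ]
-89.8 0.0264
179.4 0.0253
88.7 0.0261
0.3 0.0246
handle top side [ 0.575  -0.2848  0.118 ]
1.2 0.0259
-94.9 0.027
178.8 0.0237
89.7 0.0258
stand top [ 0.574  -0.2802  0.056 ]
-94.9 0.064
174.8 0.0619
85.6 0.0634
-4.6 0.0625
stand side [ 0.5755 -0.2832  0.056 ]
[-0.55933387  0.53360162 -0.08421409  0.95298061  0.          1.01146246]
```

```bash
cat >> h.py <<'E'
def R(phi): # tool down, jaw azimuth phi
    return np.array([np.cos(phi/2),np.sin(phi/2),0])*np.pi
def st():
    s=get_state();print("t%.2f"%s["clock"],"p",s["position"].round(4),"f",s["contact_force"].round(2),"m",s["wrist_torque"].round(3),"gap",round(s["finger_gap"],3),"q6",s["q"][5].round(3));return s
E
python3 - <<'E'
from h import *
phi=np.radians(89.7)
movep([.5745,-.2825,.18],R(phi)); st()
move_l([.5745,-.2825,.072],velocity=.12); st()
f=grab_frame("side");crop(f,(388,330),160,120,5,"pics/d1.png")
E
```

```text
t2.68 p [ 0.5742 -0.2833  0.1801] f [-0.76 -0.43 -0.82] m [0.019 0.018 0.039] gap 0.999 q6 -0.567
t3.73 p [ 0.5751 -0.2829  0.0728] f [ 0.38 -0.57 -1.09] m [-0.033 -0.019  0.007] gap 1.005 q6 -0.567
```

View pics/d1.png

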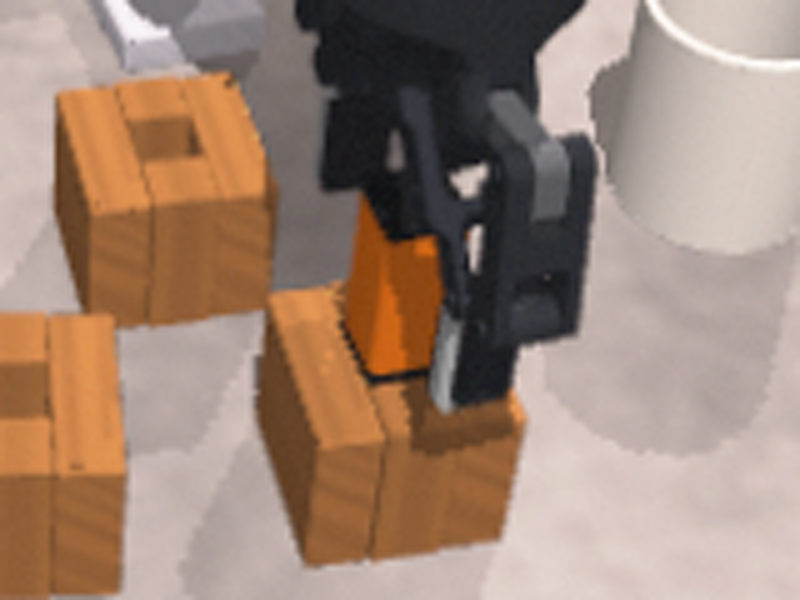

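```bash
python3 - <<'E'
from h import *
f=grab_frame("side");s=get_state()
import cv2
print(cv2.Rodrigues(s["eef_rot"])[0].round(2))
x0,y0=308,270
for P in[(.575,-.283,.073),(.575,-.325,.085),(.575,-.241,.085),(.575,-.283,.118),(.586,-.325,.085),(.564,-.325,.085)]:print(P,((proj(f,P)-[x0,y0])*5).round())
g=grab_frame("top");crop(g,(410,236),100,75,8,"pics/d2.png")
E
```

```text
[[ 0.01  1.    0.  ]
 [ 1.   -0.01 -0.  ]
 [-0.    0.   -1.  ]]
(0.575, -0.283, 0.073) [397. 311.]
(0.575, -0.325, 0.085) [458. 383.]
(0.575, -0.241, 0.085) [349. 188.]
(0.575, -0.283, 0.118) [413. 197.]
(0.586, -0.325, 0.085) [494. 376.]
(0.564, -0.325, 0.085) [421. 391.]
```

View pics/d2.png

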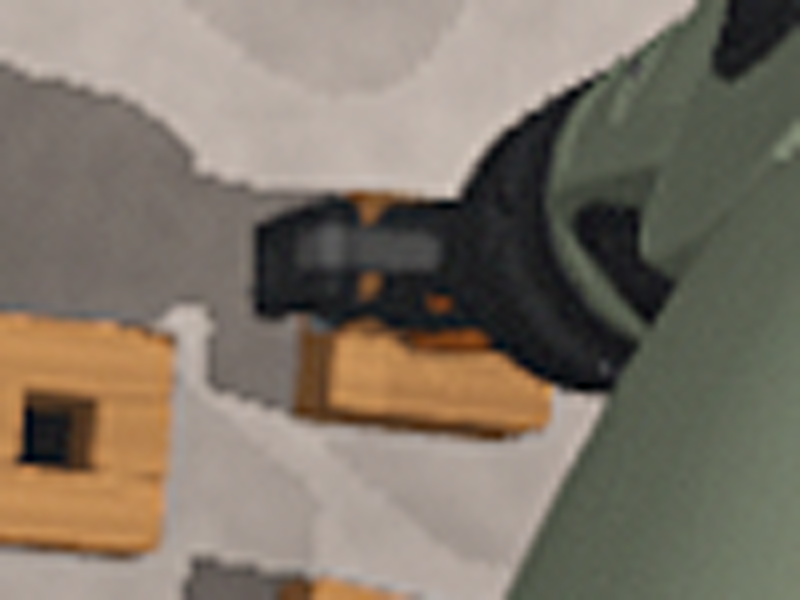

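```bash
python3 - <<'E'
from h import *
g=grab_frame("top")
for P in[(.564,-.23,.1),(.586,-.23,.1),(.564,-.23,.14),(.586,-.23,.14),(.575,-.23,.13),(.5615,-.2695,.118),(.5875,-.2695,.118),(.562,-.27,.06)]:print(P,((proj(g,P)-[360,199])*8).round())
E
```

```text
(0.564, -0.23, 0.1) [300. 320.]
(0.586, -0.23, 0.1) [300. 240.]
(0.564, -0.23, 0.14) [330. 305.]
(0.586, -0.23, 0.14) [330. 222.]
(0.575, -0.23, 0.13) [323. 268.]
(0.5615, -0.2695, 0.118) [459. 326.]
(0.5875, -0.2695, 0.118) [459. 230.]
(0.562, -0.27, 0.06) [411. 345.]
```

```bash
python3 - <<'E'
from h import *
p=get_state()["position"]
move_l([.5725,-.2828,.070],velocity=.03); st()
grab(70); st()
s=get_state()
move_l([s["position"][0],s["position"][1],.075],velocity=.03); st()
move_l([.5725,-.2828,.20],velocity=.1); st()
f=grab_frame("side");crop(f,(388,270),160,120,5,"pics/e1.png")
g=grab_frame("top");crop(g,(420,236),100,75,8,"pics/e2.png")
for n in("side","top"):print([(l["centre"],l["score"]) for l in tip_of(n,"driver")])
E
```

```text
t4.18 p [ 0.5722 -0.2827  0.07  ] f [-0.12  0.08 -0.42] m [0.021 0.001 0.004] gap 1.001 q6 -0.569
t4.76 p [ 0.5726 -0.2829  0.0701] f [ 0.12 -0.74  1.04] m [-0.007 -0.022 -0.022] gap 0.297 q6 -0.569
t5.08 p [ 0.5727 -0.2829  0.0752] f [-0.46  0.51 -0.03] m [-0.007  0.004  0.022] gap 0.293 q6 -0.569
t6.47 p [ 0.572  -0.2825  0.1991] f [ 0.69  0.41 -0.95] m [0.025 0.053 0.013] gap 0.296 q6 -0.569
[([393.8, 302.7], 0.62)]
[]
```

View pics/e1.png

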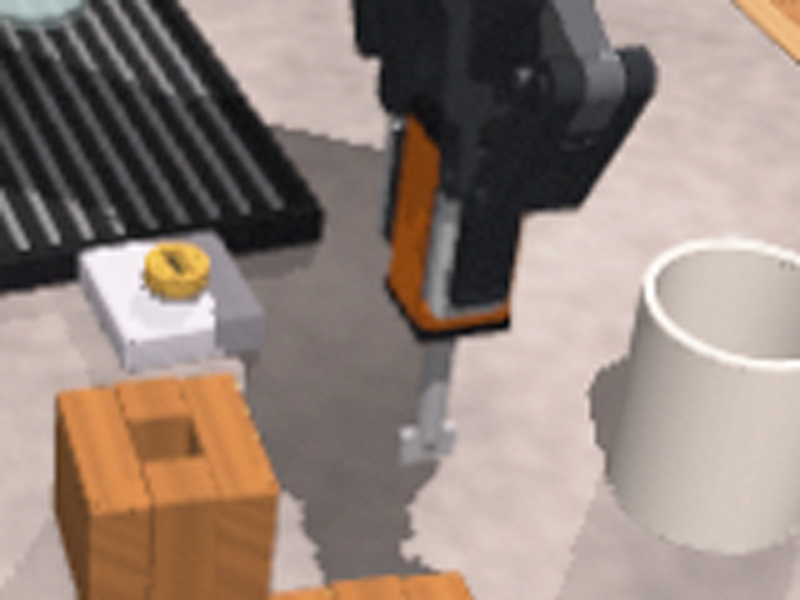

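View pics/e2.png

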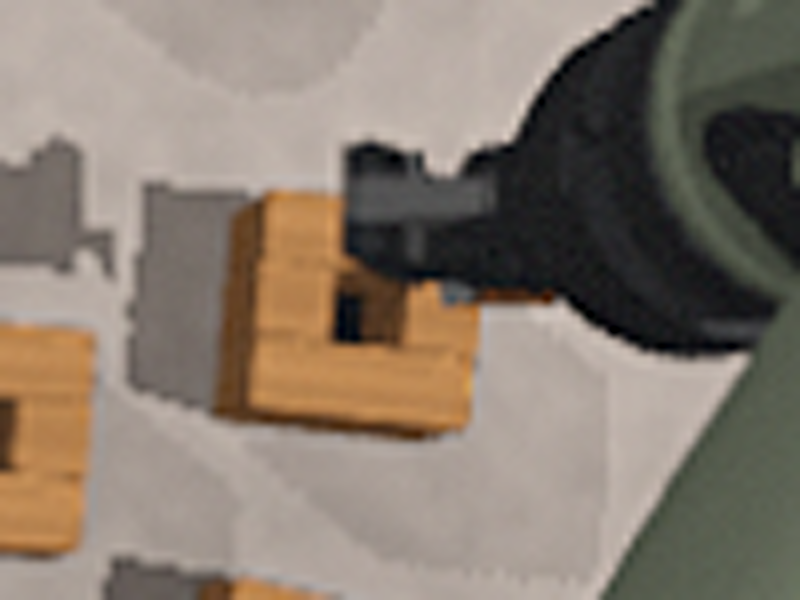

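```bash
python3 - <<'E'
from h import *
f=grab_frame("side"); s=get_state()
tip=s["position"]-[0,0,.064]
print("pred tip",proj(f,tip), "seen", (430.5/5-.5+308, 462/5-.5+210))
phi=np.radians(188)
print(ik([.584,-.0405,.2],R(phi)))
movep([.584,-.0405,.2],R(phi)); st()
move_l([.584,-.0405,.107],velocity=.1); s=st()
f=grab_frame("side");crop(f,(343,250),80,60,10,"pics/f1.png")
print(proj(f,s["position"]-[0,0,.064]))
g=grab_frame("top");crop(g,(310,232),80,60,10,"pics/f2.png")
for n in("side","top"):
  for k in("driver","screw_slot"):print(k,[(l["centre"],l["score"]) for l in tip_of(n,k)])
E
```

```text
pred tip [390.19100693 300.08482189] seen (393.6, 301.9)
[-0.19529749  0.41282566 -0.14625203  1.01171863  0.         -1.90572016]
t7.94 p [ 0.5842 -0.041   0.2001] f [ 0.29  0.73 -0.47] m [-0.028 -0.015  0.003] gap 0.299 q6 -1.905
t9.03 p [ 0.5846 -0.0406  0.1077] f [ 0.19  1.48 -0.75] m [-0.009 -0.04   0.094] gap 0.291 q6 -1.906
[343.47383351 256.39191165]
driver [([341.3, 257.4], 0.62)]
screw_slot [([341.3, 261.2], 0.62), ([378.8, 363.7], 0.62)]
driver []
screw_slot []
```

View pics/f1.png

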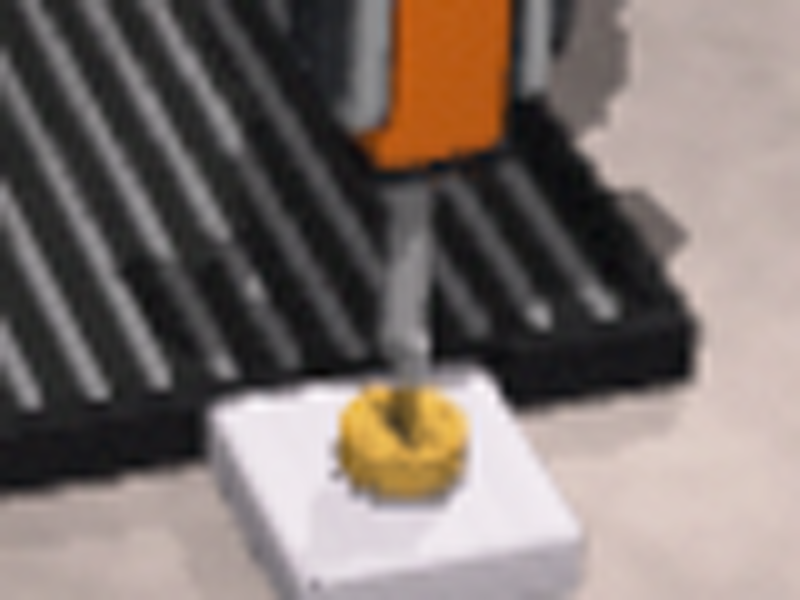

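View pics/f2.png

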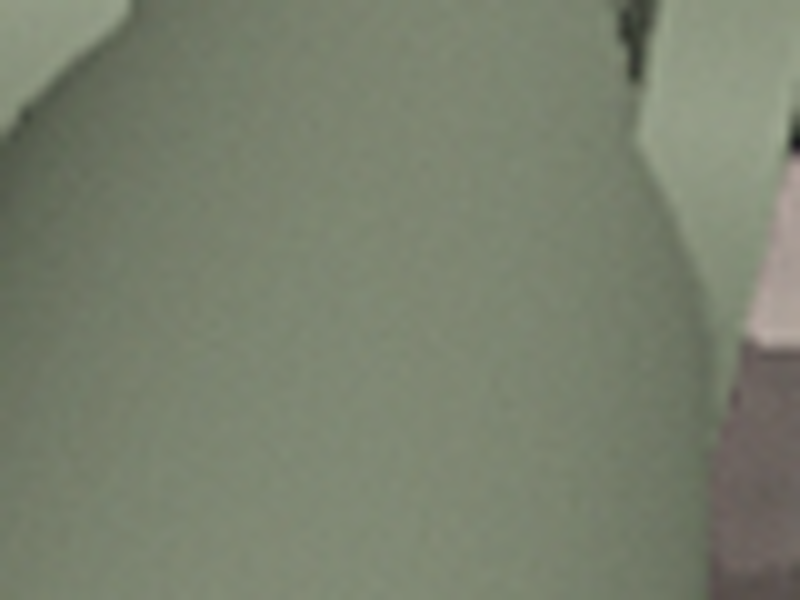

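```bash
python3 - <<'E'
from h import *
p=get_state()["position"]
move_l([.584,-.0405,.122],velocity=.1); s=st()
f=grab_frame("side");print(crop(f,(343,245),64,48,12,"pics/g1.png"))
print(s["position"],proj(f,s["position"]-[0,0,.064]),proj(f,s["position"]-[0,0,.064-.04]))
print([(l["centre"],l["score"]) for l in tip_of("side","driver")])
E
```

```text
t9.62 p [ 0.5848 -0.0406  0.1228] f [-0.77  0.03 -1.35] m [-0.023  0.029 -0.025] gap 0.291 q6 -1.906
(311, 221)
[ 0.58482027 -0.04063868  0.12280639] [343.94482488 249.97293241] [344.94319474 232.43692322]
[([342.9, 251.8], 0.7)]
```

View pics/g1.png

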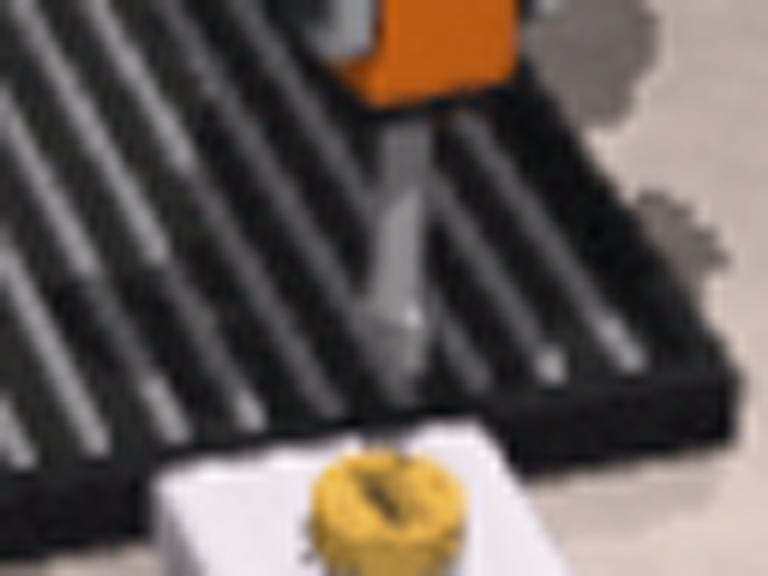

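```bash
python3 - <<'E'
from h import *
f=grab_frame("side")
for q in [(342.2,250.5),(342.9,251.8)]:print("tip side",onz(f,q,.0588).round(4))
q=(342.5,251.1);e=np.array(q)-[343.94,249.97]
for z in(.0305,.0315,.032):print(z,onz(f,np.array([343.,262.])-e,z).round(4))
# first tip
print(onz(f,(393.6,301.9),.1351).round(4),"FK .572 -.2825")
E
```

```text
tip side [ 0.581  -0.0416  0.0588]
tip side [ 0.581  -0.0462  0.0588]
0.0305 [ 0.5881 -0.038   0.0305]
0.0315 [ 0.5876 -0.0394  0.0315]
0.032 [ 0.5874 -0.04    0.032 ]
[ 0.5758 -0.287   0.1351] FK .572 -.2825
```

```bash
python3 - <<'E'
from h import *
import pickle
from scipy.spatial.transform import Rotation as Ro
out={}
ims=[]
for d in (188,98,8,-82):
    phi=np.radians(d)
    movep([.584,-.0405,.122],R(phi)); sleep(.2); s=get_state(); f=grab_frame("side")
    r=Ro.from_rotvec(s["eef_rot"]).as_matrix()
    pt=s["position"]+r@[0,0,.064]
    pr=proj(f,pt)
    L=tip_of("side","driver"); 
    print(d,s["position"].round(4),r[:,2].round(4),pr.round(2),[(np.round(l["centre"]-pr,1),l["score"]) for l in L[:1]])
    out[d]=(s,f)
    x,y=320,228
    ims.append(cv2.resize(f["img"][y:y+40,x:x+50,::-1],None,fx=8,fy=7.25,interpolation=cv2.INTER_CUBIC)[:290])
pickle.dump(out,open("spin.pkl","wb"))
cv2.imwrite("pics/h1.png",np.vstack([np.hstack(ims[:2]),np.hstack(ims[2:])]))
st()
E
```

```text
188 [ 0.5839 -0.0405  0.1219] [-2.e-04  0.e+00 -1.e+00] [343.47 250.39] [(array([-1. ,  0.4]), 0.79)]
98 [ 0.584  -0.0405  0.122 ] [-0.  0. -1.] [343.5  250.33] [(array([ 0.7, -0. ]), 0.81)]
8 [ 0.584  -0.0405  0.122 ] [-0.  0. -1.] [343.5  250.34] [(array([-1.9,  2.2]), 0.58)]
-82 [ 0.584  -0.0405  0.122 ] [ 1.e-04  0.e+00 -1.e+00] [343.52 250.33] [(array([-1.7,  2.6]), 0.9)]
t15.43 p [ 0.584  -0.0405  0.122 ] f [-0.14 -0.11 -1.61] m [-0.052  0.009  0.023] gap 0.296 q6 2.807
```

View pics/h1.png

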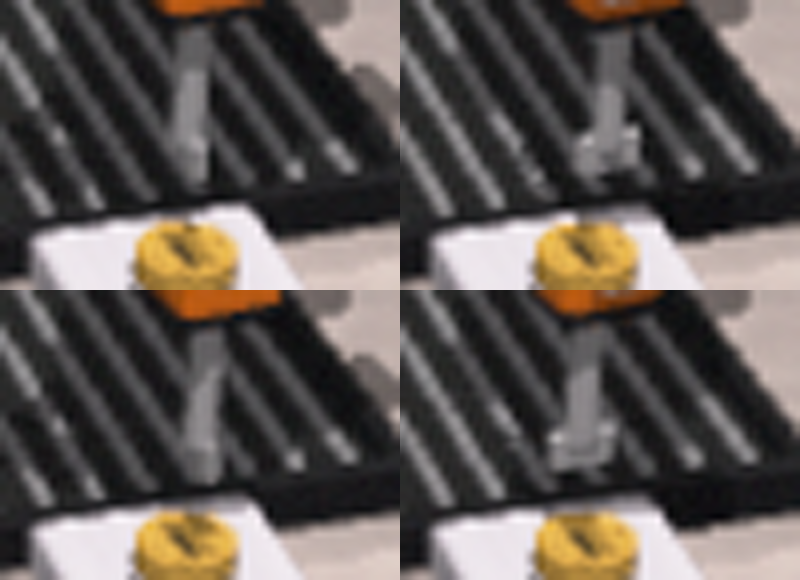

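```bash
python3 - <<'E'
from h import *
import pickle
o=pickle.load(open("spin.pkl","rb"))
f=o[98][1]
P=np.array([.584,-.0405,.058]);b=proj(f,P)
print("d/dx per mm",(proj(f,P+[.001,0,0])-b),"dy",(proj(f,P+[0,.001,0])-b))
F0=pickle.load(open("F0.pkl","rb"))["side"]
for d in o:
    im=o[d][1]["img"].astype(float)
    out=[]
    for row in range(232,246):
        # shank: low saturation & mid-gray 95..; print profile
        g=im[row,334:354].mean(1); out.append(g)
    print(d);print(np.array(out)[[2,6,10]].round(0).astype(int))
ims=[cv2.resize(o[d][1]["img"][230:258,326:364,::-1],(400,295),interpolation=cv2.INTER_LANCZOS4) for d in o]
cv2.imwrite("pics/h2.png",np.vstack([np.hstack(ims[:2]),np.hstack(ims[2:])]))
for z in (.031,.0315,.032):print(onz(f,(342.5,260.9),z).round(4))
E
```

```text
d/dx per mm [ 0.49131803 -0.06757428] dy [-0.15483899 -0.28114606]
188
[[ 32  28  24  35  69  78  59  43  79  95  96  95  81  37  26  29  40  70
   79  61]
 [ 70  77  59  20  28  28  46  78 102 138 137 118  47  72  80  61  33  24
   28  50]
 [ 25  26  47  82  79  34  31  67 127 139 136 116  29  25  29  46  70  80
   54  24]]
98
[[ 34  24  27  38  69  78  59  31  29  30  56  94  94  94  81  24  42  71
   78  61]
 [ 70  78  60  27  26  30  47  79  75  42  65  97  96  93  84  62  32  27
   28  49]
 [ 28  22  50  82  77  33  26  22  35  74 109 135 137 119  56  46  71  79
   54  27]]
8
[[ 35  27  25  38  70  77  59  28  25  42  84  98  98  85  36  24  40  69
   81  59]
 [ 70  79  59  24  26  28  48  77  81  62  93 101 113 106  79  61  36  25
   29  50]
 [ 26  27  50  85  77  36  26  22  36  86 132 140 129  80  31  44  72  81
   56  25]]
-82
[[ 35  21  25  37  70  78  63  69  94  94  95  87  78  36  25  25  37  70
   79  57]
 [ 69  78  59  27  28  29  51  86  98 110  99  46  39  69  80  60  37  24
   27  43]
 [ 21  27  50  82  77  38  61 125 135 137 117  60  32  26  27  44  71  81
   54  24]]
[ 0.5841 -0.0379  0.031 ]
[ 0.5838 -0.0386  0.0315]
[ 0.5836 -0.0392  0.032 ]
```

View pics/h2.png

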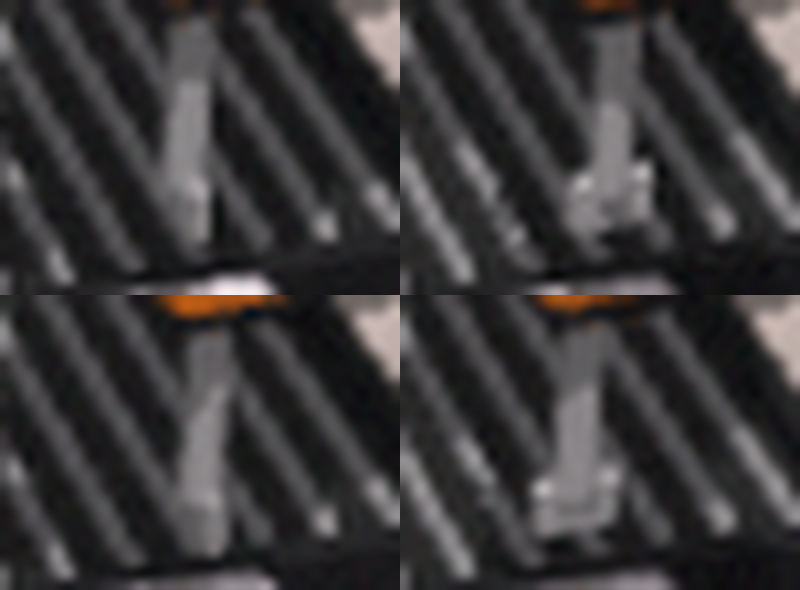

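```bash
cat >> h.py <<'E'
O=.00365
def tcp(sx,sy,deg):
    p=np.radians(deg); return sx-O*np.sin(p), sy+O*np.cos(p)
E
python3 - <<'E'
from h import *
x,y=tcp(.585,-.040,188.2)
movep([x,y,.122],R(np.radians(188.2))); st()
move_l([x,y,.100],velocity=.06); sleep(.15); st()
r=move_l([x,y,.0885],velocity=.008,until_force=3); print(r); st(); sleep(.1); st()
f=grab_frame("side");crop(f,(343,255),64,48,12,"pics/i1.png")
E
```

```text
t19.33 p [ 0.5855 -0.0436  0.122 ] f [-0.38 -0.04 -0.76] m [-0.011 -0.008 -0.064] gap 0.299 q6 -1.914
t20.00 p [ 0.5858 -0.0437  0.1003] f [ 0.66  0.03 -2.  ] m [ 0.086 -0.013 -0.007] gap 0.294 q6 -1.914
True
t21.12 p [ 0.5854 -0.0436  0.0901] f [-0.24 -0.37  4.49] m [ 0.035  0.025 -0.05 ] gap 0.299 q6 -1.914
t21.23 p [ 0.5855 -0.0436  0.0901] f [-0.72 -0.11  5.51] m [-0.005  0.018  0.005] gap 0.294 q6 -1.914
```

View pics/i1.png

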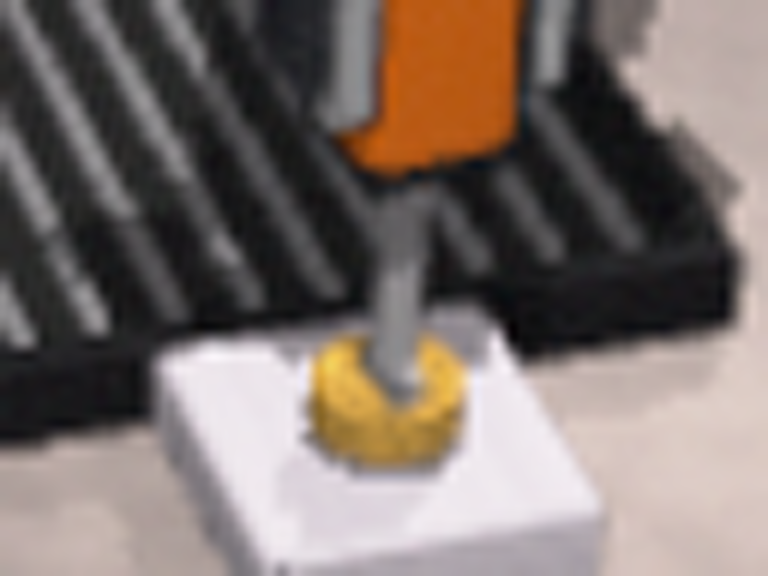

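```bash
cat >> h.py <<'E'
def avg(n=5,dt=.02):
    F=[];M=[];P=[]
    for i in range(n):
        s=get_state();F.append(s["contact_force"]);M.append(s["wrist_torque"]);P.append(s["position"]);sleep(dt)
    return np.mean(F,0),np.mean(M,0),np.mean(P,0),s
import json
def step(S,ddeg,pitch=2.5e-3,Ft=9.0,v=.0035):
    # S: dict sx,sy,deg,z ; commanded
    S["deg"]-=ddeg; S["z"]-=pitch*np.radians(ddeg)
    x,y=tcp(S["sx"],S["sy"],S["deg"])
    move_l([x,y,S["z"]],velocity=v,rot=R(np.radians(S["deg"])))
    F,M,P,s=avg(4,.02)
    S["z"]+=np.clip((F[2]-Ft)*.02e-3,-.15e-3,.15e-3)
    print("t%.2f deg %.1f z %.5f F %s M %s gap %.3f q6 %.3f"%(s["clock"],S["deg"],S["z"],F.round(2),M.round(3),s["finger_gap"],s["q"][5]))
    json.dump(S,open("S.json","w")); return F,M
E
python3 - <<'E'
from h import *
F,M,P,s=avg(6);print(F.round(2),M.round(3),P.round(5))
S=dict(sx=.585,sy=-.040,deg=188.2,z=P[2]-.0002)
x,y=tcp(S["sx"],S["sy"],S["deg"])
move_l([x,y,S["z"]],velocity=.003)
F,M,P,s=avg(6);print(F.round(2),M.round(3),P.round(5))
for i in range(4):
    F,M=step(S,5)
    if F[2]>18 or abs(M[2])>.15: break
E
```

```text
[-0.06  0.06  5.55] [ 0.012  0.025 -0.014] [ 0.58549 -0.04363  0.09006]
[-0.95 -0.01  5.42] [0.03  0.175 0.011] [ 0.58563 -0.04364  0.09007]
t22.34 deg 183.2 z 0.08960 F [-1.2  -0.02  6.83] M [ 0.058  0.365 -0.005] gap 0.291 q6 -1.827
t22.68 deg 178.2 z 0.08937 F [-2.58  0.3   8.45] M [0.077 0.609 0.02 ] gap 0.295 q6 -1.740
t23.00 deg 173.2 z 0.08916 F [-2.14 -0.32  9.1 ] M [0.089 0.653 0.044] gap 0.299 q6 -1.653
t23.32 deg 168.2 z 0.08893 F [-2.29  0.41  8.71] M [0.071 0.727 0.045] gap 0.296 q6 -1.565
```

```bash
python3 - <<'E'
from h import *
S=json.load(open("S.json"))
for i in range(5):
    F,M=step(S,6)
    S["sx"]+=np.clip(F[0]*.06e-3,-.2e-3,.2e-3); S["sy"]+=np.clip(F[1]*.06e-3,-.2e-3,.2e-3)
    if F[2]>16 or F[2]<4 or abs(M[2])>.13: break
json.dump(S,open("S.json","w"));print(S)
f=grab_frame("side");crop(f,(343,255),64,48,12,"pics/j1.png")
E
```

```text
t23.68 deg 162.2 z 0.08868 F [-2.89  0.32  9.27] M [0.058 0.79  0.002] gap 0.296 q6 -1.461
t24.07 deg 156.2 z 0.08842 F [-2.89 -0.09  9.21] M [0.061 0.751 0.033] gap 0.294 q6 -1.356
t24.46 deg 150.2 z 0.08816 F [-2.76  0.03  9.31] M [0.079 0.715 0.041] gap 0.299 q6 -1.251
t24.84 deg 144.2 z 0.08790 F [-2.46  0.33  9.17] M [0.083 0.724 0.023] gap 0.298 q6 -1.146
t25.23 deg 138.2 z 0.08764 F [-2.82  0.51  8.75] M [0.14  0.635 0.025] gap 0.291 q6 -1.041
{'sx': np.float64(0.584171097304444), 'sy': np.float64(-0.03993453628149013), 'deg': 138.2, 'z': np.float64(0.08763715580316563)}
```

View pics/j1.png

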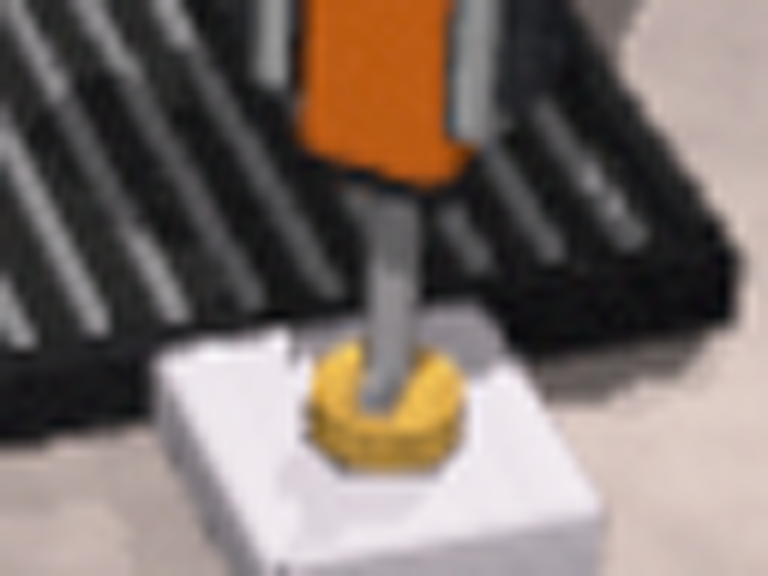

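```bash
python3 - <<'E'
from h import *
S=json.load(open("S.json"))
while S["deg"]>104:
    F,M=step(S,6 if S["deg"]>116 else 3)
    S["sx"]+=np.clip(F[0]*.06e-3,-.2e-3,.2e-3); S["sy"]+=np.clip(F[1]*.06e-3,-.2e-3,.2e-3)
    if F[2]>16 or F[2]<4 or abs(M[2])>.09: break
json.dump(S,open("S.json","w"));print(S)
E
```

```text
t25.66 deg 132.2 z 0.08737 F [-2.05  0.63  8.57] M [ 0.176  0.661 -0.02 ] gap 0.293 q6 -0.936
t26.03 deg 126.2 z 0.08710 F [-1.95  0.72  8.69] M [0.177 0.634 0.032] gap 0.297 q6 -0.831
t26.41 deg 120.2 z 0.08684 F [-2.59  0.46  8.99] M [0.2   0.63  0.061] gap 0.296 q6 -0.726
t26.78 deg 114.2 z 0.08658 F [-2.62  0.84  9.3 ] M [0.197 0.575 0.031] gap 0.294 q6 -0.620
t27.10 deg 111.2 z 0.08645 F [-1.81  0.52  8.86] M [0.166 0.526 0.042] gap 0.294 q6 -0.568
t27.42 deg 108.2 z 0.08631 F [-2.17  0.41  8.47] M [0.21  0.477 0.02 ] gap 0.298 q6 -0.515
t27.73 deg 105.2 z 0.08617 F [-1.57  0.9   8.68] M [0.234 0.41  0.027] gap 0.297 q6 -0.462
t28.05 deg 102.2 z 0.08602 F [-1.91  1.07  8.  ] M [0.216 0.405 0.036] gap 0.293 q6 -0.410
{'sx': np.float64(0.5831715814083797), 'sy': np.float64(-0.03960138355151402), 'deg': 102.19999999999999, 'z': np.float64(0.08601734070311554)}
```

```bash
python3 - <<'E'
from h import *
S=json.load(open("S.json"))
b=[]
while S["deg"]>86:
    F,M=step(S,2)
    F2,M2,_,_=avg(4,.02); m=(M[2]+M2[2])/2; b.append(m); print("   m",round(m,3),F2.round(2))
    if F[2]>15 or F[2]<4 or m>.09: break
json.dump(S,open("S.json","w"));print(S)
E
```

```text
t28.37 deg 100.2 z 0.08592 F [-2.06  0.71  8.58] M [0.204 0.4   0.052] gap 0.299 q6 -0.374
   m 0.031 [-2.14  0.73  8.64]
t28.75 deg 98.2 z 0.08582 F [-1.24  1.3   8.45] M [0.241 0.379 0.02 ] gap 0.296 q6 -0.339
   m 0.022 [-1.5   0.62  8.36]
t29.13 deg 96.2 z 0.08572 F [-1.86  1.    8.1 ] M [0.291 0.394 0.024] gap 0.293 q6 -0.304
   m 0.02 [-1.76  0.73  8.48]
t29.52 deg 94.2 z 0.08562 F [-1.99  1.34  8.66] M [0.286 0.413 0.067] gap 0.295 q6 -0.269
   m 0.042 [-1.51  1.22  8.46]
t29.90 deg 92.2 z 0.08554 F [-1.55  1.05  8.98] M [0.313 0.43  0.044] gap 0.296 q6 -0.234
   m 0.055 [-1.34  0.98  8.62]
t30.28 deg 90.2 z 0.08544 F [-1.68  1.64  8.35] M [0.308 0.395 0.023] gap 0.300 q6 -0.199
   m 0.013 [-1.71  1.35  8.32]
t30.67 deg 88.2 z 0.08535 F [-1.85  1.09  9.02] M [0.33  0.402 0.025] gap 0.292 q6 -0.164
   m 0.035 [-1.71  1.08  8.83]
t31.05 deg 86.2 z 0.08526 F [-1.53  0.89  8.73] M [0.349 0.446 0.008] gap 0.292 q6 -0.129
   m 0.024 [-1.5   1.1   8.85]
t31.43 deg 84.2 z 0.08517 F [-1.82  1.24  8.82] M [0.37  0.443 0.048] gap 0.295 q6 -0.093
   m 0.05 [-1.86  1.67  8.57]
{'sx': 0.5831715814083797, 'sy': -0.03960138355151402, 'deg': 84.19999999999999, 'z': np.float64(0.08516596605314776)}
```

```bash
python3 - <<'E'
from h import *
S=json.load(open("S.json"))
while S["deg"]>70:
    F,M=step(S,2)
    F2,M2,_,_=avg(4,.02); m=(M[2]+M2[2])/2; print("   m",round(m,3),F2.round(2))
    if F[2]>13 or F[2]<5 or m>.08: break
json.dump(S,open("S.json","w"));print(S)
f=grab_frame("side");crop(f,(343,255),64,48,12,"pics/k1.png")
E
```

```text
t31.82 deg 82.2 z 0.08508 F [-1.75  1.41  8.9 ] M [0.392 0.422 0.055] gap 0.298 q6 -0.058
   m 0.044 [-2.46  1.47  8.83]
t32.20 deg 80.2 z 0.08500 F [-2.1   1.57  9.51] M [0.438 0.446 0.084] gap 0.299 q6 -0.023
   m 0.076 [-2.39  0.99  9.49]
t32.58 deg 78.2 z 0.08493 F [-1.47  1.81  9.78] M [0.423 0.462 0.09 ] gap 0.292 q6 0.012
   m 0.096 [-2.15  1.52  9.73]
{'sx': 0.5831715814083797, 'sy': -0.03960138355151402, 'deg': 78.19999999999999, 'z': np.float64(0.08492809385710483)}
```

View pics/k1.png

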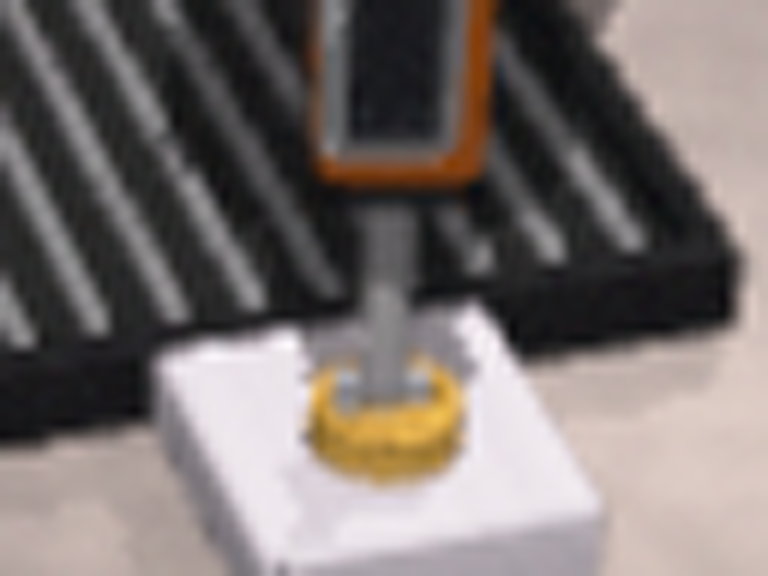

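```bash
python3 - <<'E'
from h import *
S=json.load(open("S.json"))
F,M=step(S,1.2,pitch=0)
F,M,_,_=avg(15,.02);print(F.round(2),M.round(3))
if M[2]<.105:
    F,M=step(S,1.0,pitch=0); F,M,_,_=avg(15,.02);print(F.round(2),M.round(3))
E
```

```text
t33.02 deg 77.0 z 0.08494 F [-1.63  1.63  9.65] M [0.42  0.472 0.119] gap 0.296 q6 0.033
[-1.74  1.68  9.72] [0.436 0.439 0.122]
```

```bash
python3 - <<'E'
from h import *
p=get_state()["position"]
move_l([p[0],p[1],p[2]+.012],velocity=.04)
move_l([p[0],p[1],.2],velocity=.15); st()
f=grab_frame("side");crop(f,(343,260),48,36,16,"pics/l0.png")
movep([.5726,-.2829,.2],R(np.radians(89.7))); sleep(.2); s=st()
f=grab_frame("side");crop(f,(388,270),160,120,5,"pics/l1.png")
g=grab_frame("top");crop(g,(310,232),40,30,20,"pics/l2.png")
E
```

```text
t34.59 p [ 0.5793 -0.0381  0.199 ] f [-0.31 -0.76 -1.84] m [ 0.019  0.059 -0.003] gap 0.295 q6 0.034
t35.81 p [ 0.573  -0.2813  0.2001] f [-0.62  0.26 -0.71] m [ 0.015 -0.032  0.026] gap 0.293 q6 -0.569
```

View pics/l1.png

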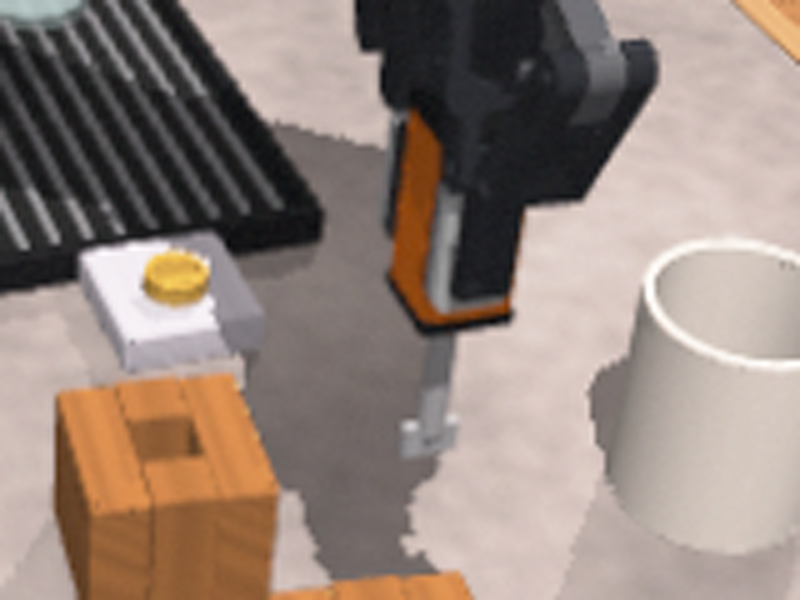

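View pics/l2.png

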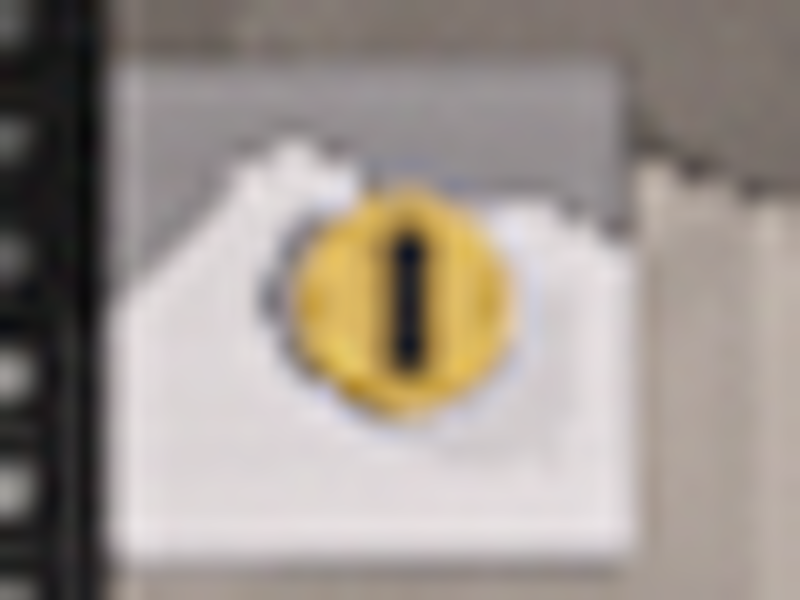

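```bash
python3 - <<'E'
from h import *
import pickle
F=pickle.load(open("F0.pkl","rb"))["side"]
f=grab_frame("side")
x,y=323,248
a=[cv2.resize(q["img"][y:y+36,x:x+40,::-1],(400,360),interpolation=cv2.INTER_CUBIC) for q in(F,f)]
cv2.imwrite("pics/m1.png",np.hstack(a))
for z in(.032,.0313,.0295,.027):print(z,proj(f,[.585,-.040,z]).round(2))
E
```

```text
0.032 [343.29 261.03]
0.0313 [343.27 261.32]
0.0295 [343.23 262.06]
0.027 [343.17 263.08]
```

View pics/m1.png

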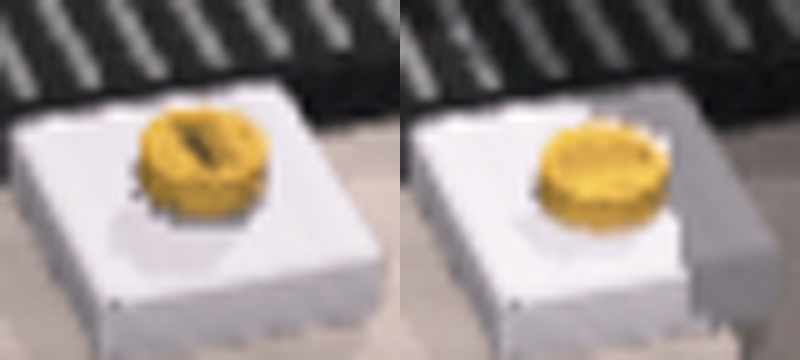

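```bash
python3 - <<'E'
from h import *
move_l([.5726,-.2829,.128],velocity=.1); sleep(.2); st()
r=move_l([.5726,-.2829,.080],velocity=.05,until_force=5); print(r); s=st()
if not r:
    r=move_l([.5726,-.2829,.067],velocity=.01,until_force=3); print(r); st()
f=grab_frame("side");crop(f,(388,320),120,90,6,"pics/n1.png")
E
```

```text
t37.02 p [ 0.5731 -0.2832  0.1288] f [ 0.53  0.31 -0.82] m [-0.022  0.007 -0.052] gap 0.293 q6 -0.569
False
t38.13 p [ 0.5729 -0.2831  0.0804] f [-0.8  -0.17 -0.36] m [ 0.018 -0.035  0.034] gap 0.296 q6 -0.569
True
t39.07 p [ 0.5725 -0.2829  0.0701] f [-0.24  0.34  4.86] m [-0.003  0.037 -0.025] gap 0.293 q6 -0.569
```

View pics/n1.png

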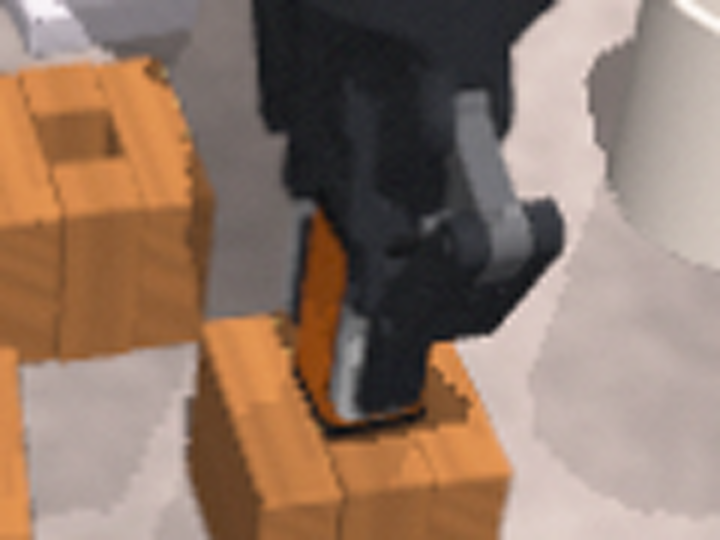

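Seated at the same height as before the pick (0.0701), with the handle resting on the stand top at about crop (375,425). Next I relax the press, release and back off.

```bash
python3 - <<'E'
from h import *
move_l([.5725,-.2829,.0703],velocity=.01); st()
let_go(); st()
move_l([.5725,-.2829,.19],velocity=.08)
movep([.40,-.33,.25],R(np.radians(89.7))); sleep(.5); st()
for n,c in(("side",(370,310)),("top",(360,235))):
    f=grab_frame(n);crop(f,c,160,120,5,f"pics/z_{n}.png");cv2.imwrite(f"pics/zz_{n}.png",f["img"][:,:,::-1])
E
```

```text
t39.42 p [ 0.5725 -0.2829  0.0702] f [0.12 0.02 0.21] m [ 0.022  0.009 -0.016] gap 0.296 q6 -0.569
t40.04 p [ 0.5725 -0.2829  0.0703] f [0.12 0.96 0.29] m [0.001 0.039 0.027] gap 1.002 q6 -0.569
t42.97 p [ 0.4003 -0.3298  0.2497] f [-0.02 -0.51 -0.71] m [ 0.02  -0.011 -0.035] gap 1.0 q6 -0.827
```

View pics/z_side.png

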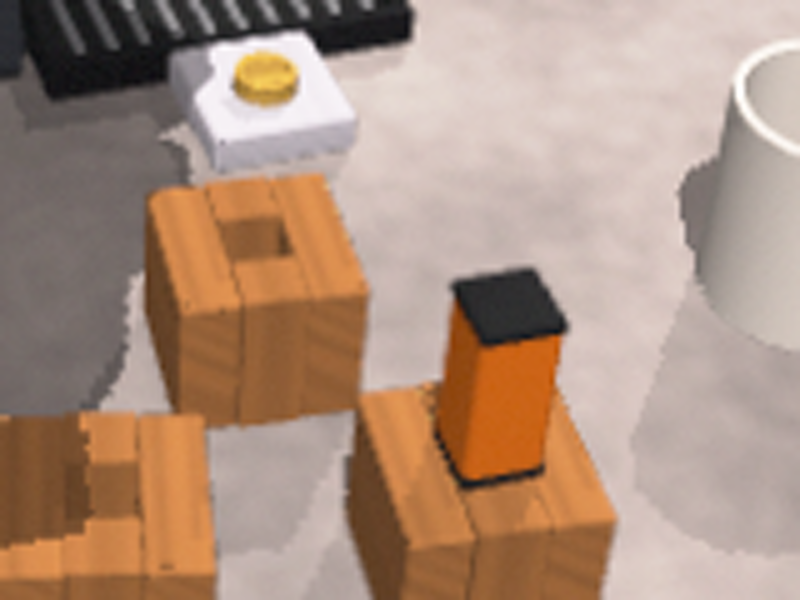

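View pics/zz_top.png

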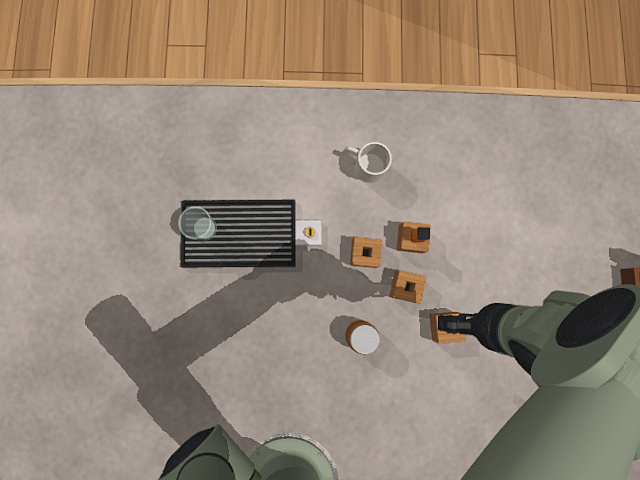

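The driver stands upright in the far stand (top view about (422,234)). The tumbler (197,223), mug (374,158) and jar (363,338) haven't moved, and the gripper is clear.

```bash
python3 - <<'E'
from cell import *
print(sign_off())
E
```

```text
the job is handed in; nothing more can be done
None
```

The screw is turned home and snug, the screwdriver is back upright in its stand, and I handed the job in at about 43 s of the 72 s allowed.

- **Turning:** The blade touched the slot floor with about 6–7 N. I then turned it clockwise about 111° at the gripper, with roughly 10 N of push, sinking it with the thread. Wrist torque rose from about 0.035 to 0.12 N m at the end, which I took as the stop, and I left it there.
- **Screw check:** In the pictures the slot had turned about 97° (1.7 rad). The head had dropped about 4 mm and looked fully seated on the lug.
- **Return:** The screwdriver came to rest at the same height as before I picked it up. I let go and backed the gripper off clear of everything. The last pictures show it upright, and the tumbler, mug and jar in their original places.

**Checks that disagreed:**
- **Angle:** The gripper turned about 14° more than the slot did. I put this down to play in the slot plus twist in the grip.
- **Depth:** The arm sank 4.7 mm, while the slot's turn implies 4.2 mm. The likely cause is pressing deeper plus a small slip of the handle in the grip.
- **Friction torque:** Before the stop it read about 0.035 N m, below the stated 0.06. The true final torque may therefore be a little above 0.12 N m.
- **Side force:** About 2–3 N stayed on the tool for most of the turning. Shifting the arm sideways did not remove it.

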